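# Run the air-bearing stage past the scan head and brake it at the mark

## Robot

A 6-joint arm with a two-finger parallel gripper is mounted at the origin on the work surface. World frame = base frame: x ahead of the robot, y to its left, z up, the work surface at z = 0. Lengths are in m, angles in rad, forces in N, time in s.
With the tool pointing down it reaches from about 0.325 to 0.9 m from the base axis. Payload 6.1 kg.
Tool frame: the origin (TCP) lies at the very end of the fingers, on their centre line; the grasp point (between the pads) lies 19 mm behind it (tcp_to_grasp is the distance from the TCP to the grasp point, in m); z points along the fingers, y is the line along which they close (so a half turn about z gives the same grasp; the last joint's range is limited). The gripper opens to 85 mm and grips with 20 to 120 N. Pads are 22 mm wide; open, the fingers measure 114 mm over their backs; the gripper's body (76 mm by 85 mm) begins 54 mm behind the grasp point. The pads swing forward as they close: fully open they stand 13 mm farther back than shut.
Start: joints at [-1.304, 0.22, 1.526, -0, 1.395, -0.126], TCP at [0.239, -0.577, 0.231] pointing down, gripper open.
Joint ranges: [-2.98, 2.98], [-0.91, 2.08], [0.09, 2.57], [-1.24, 4.39], [0.2, 2.65], [-2.68, 2.68]. Speed limits (rad/s): [2.57, 2.57, 3.01, 3.14, 3.14, 3.14].

## Interface

Orientations are given as a 3x3 rotation matrix whose columns are the frame's x, y, z axes.
In Python, from rig import observe, grab_frame, close_job, recognise, tcp_to_grasp gives the robot as it stands.
- The arm moves only by the tool send_rows, never from a script. Its argument "increments" is a list of rows, each a list of 6 numbers: the shift along the tool's x, y, z as a fraction of full scale, then the turn, a rotation vector about the tool's x, y, z as a fraction of full scale. In form: [[dx, dy, dz, wx, wy, wz], ...]. A call has 1 to 20 rows; each row is the pose to reach, as a shift and turn from the pose commanded when the call began, along the tool's axes at that moment, turning the shorter way round; what a row does not reach only later rows make up. Full scale, the value 1, is 1 m for a shift and 180 degrees for a turn. A row lasts 1/8 s, in which the tool goes at most 62.5 mm and 10.7 degrees, less where a joint would pass 70% of its speed; a pose out of reach is approached as far as the arm can. A call with a number of a shift or a turn outside -1 to 1 is refused whole. A call with a gripper value outside its range is refused whole. "fingers" is the finger opening in mm, from 0 to 85.4, set as the call begins (left out, the last holds). The fingers move at their own pace and stop on an object; "newtons" is the grip in N (left out, the last holds). Time passes only in rows, so rows that repeat a pose let the fingers close. It gives the time, the measured TCP pose, the force, the opening and the grip force at its end, in the units of the state.
- observe(): the state, without advancing time (a new reading comes with each control period).
- grab_frame(name): name is "scene" or "side" or "wrist"; returns a dict with "img" (400x640x3 uint8, blue, green, red), "vertical_fov" (degrees; the focal length in pixels is half the picture's height over the tangent of half this angle, whatever the lens; pixels are square), "cx", "cy" (the principal point, pixels), "rvec" (rotation vector, rad) and "tvec" (3), from world to camera coordinates, as OpenCV has them. Camera axes: x right, y down, z forward; pixel columns grow to the right and rows downward; lengths in m; the calibration is good to about 2 mm. A picture is of the moment at which its call begins. There is no depth.
- close_job(): hands the job in; it is judged then, once.
Trained networks look in a picture, given as the dict that the camera call returned (one of the last four; its "shot" number tells which), for a name from the list of things; names that differ only in an ending like _2 or _b are one class to them, and where a whole thing is asked for, a point or a joint stands for the part that bears it (a point fixed in the world has none). Each returns a list of dicts, best first, with "conf" (0 to 1); they miss things now and then, are a little off and sometimes report something else, mostly with a low value. They report only what shows in the picture. A call takes as long as a camera call. They do not tell look-alikes from the thing itself.
- recognise(picture, query): "location" ([x, y, z] in m, in the coordinates of the camera as it stood for that picture, good to about 4 mm: the middle of the surface that is visible of it).
The state is a dict: "t": time; "joints": joint angles; "dq": joint speeds; "joint_efforts": joint torques, N m; "position": TCP position; "tcp_rot": TCP orientation; "ft_force": force on the tool from outside, world axes, zero at the start; "ft_torque": the same for the moment, N m; "gripper_width": finger opening in m; "grasp_force": force on a finger pad.
Only numpy, scipy, OpenCV 4.12 (cv2) and the standard library are available. Lean on these libraries where they do the work, as an engineer would, in place of code of your own. Each camera call takes 0.05 s, during which the arm holds its last target. There are 200 camera calls.

## Task

Push the floating stage by its spring pads so that it glides past the scan head towards the yellow mark at about 0.1 m/s (0.06 to 0.16 m/s while the pointer is within 50 mm of the head). Then brake it to rest with its red pointer at the mark, within 15 mm, and let go, leaving it standing still there. Touch only the two coloured pads, gently (under 15 N), let the stage touch neither end stop, and leave the joystick box, the bottle and the ring gauge alone.

Things in the scene. Friction and masses are not known exactly. Their poses are not given: they have to be found in the camera images.
- guideway: Fixed dark steel base with two rails, 200 x 800 mm, 56 mm high. Origin: centre of its underside. Its y axis is the stage's travel (towards the mark), x points away from the robot, z up; it may be turned a little. A grey column on its far side carries the black scan head over the glass, 150 mm above the table at lowest. Yellow blocks with rubber buffers at both ends: the end stops.
- carriage (a joint): Travel of the stage along the guideway's y, m: 0 at the start stop, 0.40 at the end stop. Stage middle (red pointer) at y = value - 0.20 in the guideway frame. Air bearings: moving mass 3.0 kg nominal (true 2.3 to 4.1 kg), drag only 0.02 N plus 0.12 N per m/s, so it coasts for many seconds and hits the stop unless braked.
- deck: Black stage plate 180 x 300 mm, top 82 mm above the table, glass and brass samples on it, red pointer on its far edge at y = 0; moves with the stage. Origin: under its middle at table height, axes as the guideway's. Carries two grey pad housings on the robot's side: x -231 to -99, y 145 to 220 mm either side of the middle, z 34 to 124 mm. Do not touch plate or housings.
- lead_pad: Green drive pad, block 116 mm wide (x), z 42 to 116 mm, sliding in its housing on a spring; faces -y towards the orange pad. Origin: face centre, unloaded at (-165, +100, 79) mm in the deck frame. Pushed in +y it drives the stage towards the mark. Spring 50 N/m, no preload, travel 45 mm, pad 0.1 kg, hardly damped (0.3 N s/m): it bounces.
- trail_pad: Orange braking pad, the mirror image: faces +y, unloaded face centre at (-165, -100, 79) mm in the deck frame, same spring (50 N/m, 45 mm). Pushed in -y it slows the stage. Between the two pad faces are 200 mm of open space with bare table below: closed fingers reach in from above and work between the pads.
- scan_line (a point): Centre of the lower face of the scan head, 150 mm above the table, fixed at (20, -15) mm in the guideway frame (carriage = 0.185 when the pointer is level with it). Axes parallel to the guideway's.
- mark: Fixed yellow block 50 x 30 x 50 mm beside the guideway's far side, with a thin upright yellow blade (85 mm high) facing the red pointer. Origin: under the blade at table height, axes as the guideway's; the stage is at the mark when the deck's origin has the same y as this one in the guideway frame. It stands 50 to 110 mm of travel before the end stop.
- joystick: Bystander: loose white joystick box 120 x 75 x 35 mm with a stick up to 92 mm, origin under its centre. Leave alone.
- cleaner: Bystander: loose amber lens-cleaner bottle, 48 mm diameter, 120 mm high, origin under its centre. Leave alone.
- ring_gauge: Bystander: loose steel ring gauge, 80 mm outside diameter, 25 mm high, origin under its centre. Leave alone.
Mind the look-alikes: they are no part of the job. Of the things that look like the mark, take the one that is farthest to the robot's left at the start.

How it is judged:
By the outcome, as a careful person would: the job done as asked, in the order asked, and still so for the second after the job is handed in, with the robot touching nothing.
It also fails if it takes over 38 s, if anything falls off the work surface, if the arm or the gripper's body presses on something with over 40 N, if the wrist force passes 120 N, or if a joint passes its speed limit or range.

## Working session

There is one attempt and no reset: what is moved stays moved. The work goes in short steps, Python scripts to look and compute and a tool call to move; the robot and the scene stay as the last step left them, time stands still between calls to the robot, and variables do not carry over. Pictures are saved under pics/ and viewed, at most 10 in all, crops included, and the job is handed in when it is done.

Besides the shell and the picture viewer there is one more tool, called after ">>>" as name([rows], argument=value, ...), one row to a line, values as JSON. send_rows: Moves the arm, as the interface text tells. Shift numbers are shares of 1 m and turn numbers shares of 180 degrees, none past 1 either way. Its arguments: {"type":"object","properties":{"increments":{"type":"array","items":{"type":"array","items":{"type":"number"}}},"fingers":{"type":"number"},"newtons":{"type":"number"}},"required":["increments"]}

```bash
mkdir -p pics
cat > h.py <<'E'
import numpy as np, cv2
from rig import *
def R(p): return cv2.Rodrigues(np.array(p['rvec'],float))[0]
def world(p,c): return R(p).T@(np.array(c,float)-np.array(p['tvec'],float).ravel())
def F(p): return 200/np.tan(np.radians(p['vertical_fov'])/2)
def pix(p,w):
    c=R(p)@np.array(w,float)+np.array(p['tvec'],float).ravel(); return F(p)*c[:2]/c[2]+[p['cx'],p['cy']]
def onz(p,uv,z):
    d=R(p).T@np.array([(uv[0]-p['cx'])/F(p),(uv[1]-p['cy'])/F(p),1]); o=world(p,[0,0,0]); return o+d*(z-o[2])/d[2]
E
python3 - <<'E'
from h import *
s=observe();print(s['t'],s['position'],s['tcp_rot'],s['ft_force'])
P={}
for n in ['scene','side']:
    p=grab_frame(n);cv2.imwrite(f'pics/{n}0.png',p['img'])
    print(n,world(p,[0,0,0]).round(3),p['vertical_fov'])
    for q in ['guideway','deck','lead_pad','trail_pad','mark','joystick','cleaner','ring_gauge']:
        print(q,[(round(r['conf'],2),world(p,r['location']).round(3).tolist(),pix(p,world(p,r['location'])).round().tolist()) for r in recognise(p,q)[:4]])
print(observe()['t'])
E
```

```text
0.0 [ 0.23903863 -0.57680139  0.23017244] [[ 9.23868417e-01  3.82709883e-01 -5.41940339e-04]
 [ 3.82710187e-01 -9.23866386e-01  1.95289413e-03]
 [ 2.46711421e-04 -2.01162330e-03 -9.99997946e-01]] [ 0.24466771  0.59361698 -1.66759264]
scene [ 1.496 -0.12   1.081] 51.65343383601877
guideway [(0.64, [0.674, -0.019, 0.077], [327.0, 243.0])]
deck [(0.59, [0.779, 0.158, 0.05], [389.0, 272.0]), (0.57, [0.626, -0.179, 0.085], [275.0, 234.0])]
lead_pad [(0.68, [0.492, -0.03, 0.116], [318.0, 194.0])]
trail_pad [(0.58, [0.51, -0.265, 0.121], [248.0, 202.0])]
mark [(0.86, [0.781, 0.158, 0.051], [389.0, 273.0]), (0.71, [0.85, -0.113, 0.048], [301.0, 300.0]), (0.67, [0.511, -0.267, 0.119], [247.0, 202.0]), (0.66, [0.833, -0.201, 0.049], [270.0, 297.0])]
joystick [(0.55, [0.283, 0.34, 0.036], [407.0, 167.0])]
cleaner [(0.64, [0.307, -0.389, 0.074], [218.0, 175.0]), (0.36, [0.513, -0.267, 0.12], [247.0, 203.0])]
ring_gauge [(0.54, [0.31, -0.225, 0.024], [263.0, 182.0])]
side [0.037 0.79  0.769] 48.93926591881275
guideway [(0.89, [0.608, 0.06, 0.062], [273.0, 220.0])]
deck [(0.95, [0.569, -0.022, 0.087], [303.0, 202.0])]
lead_pad [(0.82, [0.457, -0.027, 0.115], [340.0, 205.0])]
trail_pad [(0.67, [0.481, -0.247, 0.098], [369.0, 171.0]), (0.55, [0.759, 0.174, 0.039], [201.0, 231.0])]
mark [(0.95, [0.76, 0.17, 0.039], [202.0, 231.0]), (0.76, [0.338, 0.025, 0.041], [372.0, 255.0]), (0.65, [0.82, -0.109, 0.042], [250.0, 176.0])]
joystick [(0.85, [0.255, 0.362, 0.033], [334.0, 380.0])]
cleaner []
ring_gauge [(0.97, [0.301, -0.207, 0.028], [419.0, 216.0]), (0.59, [0.61, 0.061, 0.062], [272.0, 220.0])]
0.9
```

View pics/scene0.png

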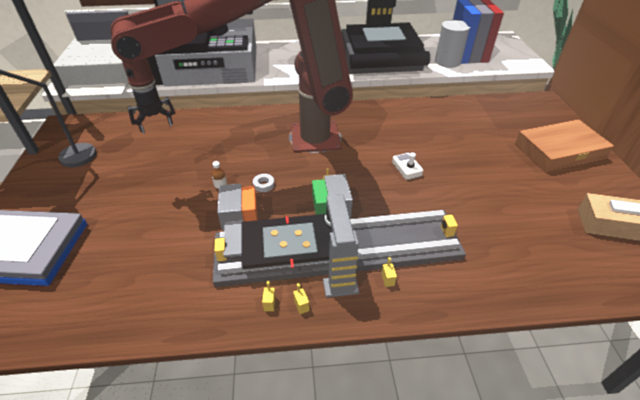

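View pics/side0.png

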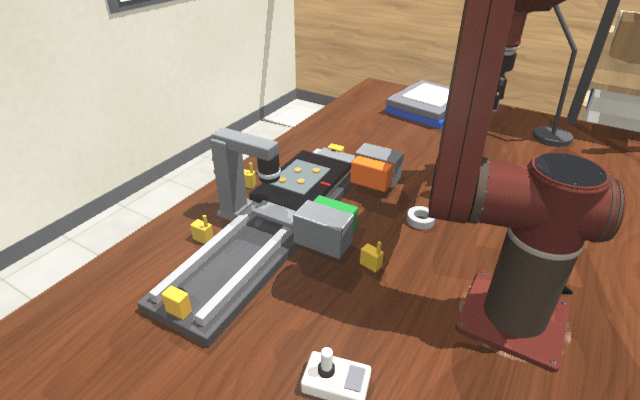

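Candidates for the mark, all yellow blocks with blades: scene (389,273), (301,300) and (269,297) on the far side, plus side (372,255) on the near side. The leftmost for the robot is scene (389,273), at y≈+0.16. I'll check it in close crops.

Run:
```python
import cv2
a=cv2.imread('pics/scene0.png')[170:310,205:470];cv2.imwrite('pics/sc.png',cv2.resize(a,None,fx=3,fy=3,interpolation=cv2.INTER_CUBIC))
a=cv2.imread('pics/side0.png')[125:335,140:406];cv2.imwrite('pics/sd.png',cv2.resize(a,None,fx=2.8,fy=2.8,interpolation=cv2.INTER_CUBIC))
```

```text
(no output)
```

View pics/sc.png

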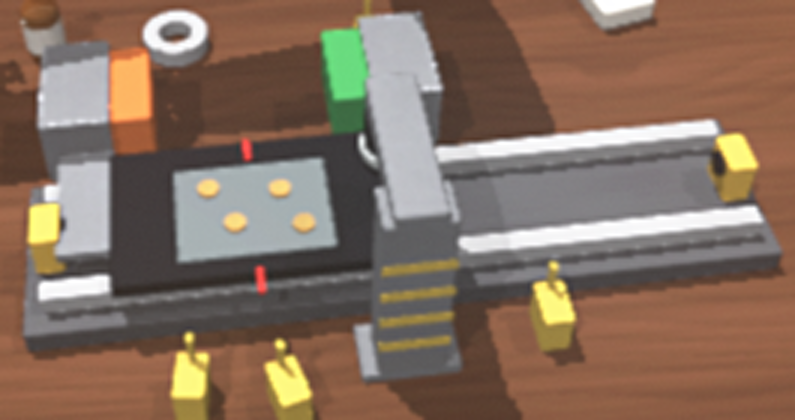

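View pics/sd.png

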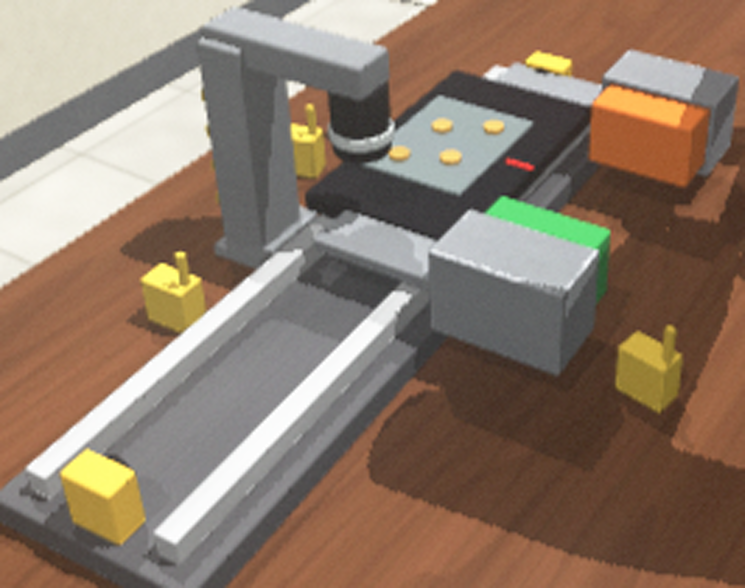

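The crops show the chosen mark at scene (389,270), blade tip (389,259), and in side at (205,216). It stands beside the far rail past the column, before the end stop, which fits the description. Next I fit the guideway pose from features of known geometry.

```bash
cat > fit.py <<'E'
from h import *
from scipy.optimize import least_squares
S=grab_frame('scene');D=grab_frame('side')
sc=lambda u,v:(205+u/3,170+v/3); sd=lambda u,v:(140+u/2.8,125+v/2.8)
# (cam,pixel,local,moving)
O=[(S,sc(113,292),(.09,-.15,.082),1),(S,sc(112,155),(-.09,-.15,.082),1),(S,sc(261,279),(.087,0,.083),1),(S,sc(247,150),(-.085,0,.083),1),
(S,sc(148,50),(-.223,-.1,.116),1),(S,sc(323,33),(-.223,.1,.116),1),(S,sc(780,265),(.1,.4,0),0),(S,sc(28,345),(.1,-.4,0),0),
(D,sd(609,232),(-.223,.1,.116),1),(D,sd(497,200),(-.107,.1,.116),1),(D,sd(598,90),(-.107,-.1,.116),1),(D,sd(708,120),(-.223,-.1,.116),1),
(D,sd(697,185),(-.223,-.1,.042),1),(D,sd(308,190),(.09,.15,.082),1),(D,sd(460,73),(.09,-.15,.082),1),(D,sd(520,163),(-.085,0,.083),1)]
def g2w(x,l,c=None):
    l=np.array(l,float); 
    if c is not None: l=l+[0,c-.2,0]
    a=x[2]; return np.array([x[0]+np.cos(a)*l[0]-np.sin(a)*l[1],x[1]+np.sin(a)*l[0]+np.cos(a)*l[1],l[2]])
def res(x): return np.concatenate([pix(p,g2w(x,l,x[3] if m else None))-uv for p,uv,l,m in O])
r=least_squares(res,[.65,-.02,.08,.03],loss='soft_l1');x=r.x
print(x.round(4),np.degrees(x[2])); print(res(x).reshape(-1,2).round(1).tolist())
def w2g(w):
    d=np.array(w)-[x[0],x[1],0]; a=x[2]; return np.array([np.cos(a)*d[0]+np.sin(a)*d[1],-np.sin(a)*d[0]+np.cos(a)*d[1],d[2]])
m=[w2g(onz(S,sc(553,266),.085)),w2g(onz(D,sd(181,255),.085))]
t=least_squares(lambda q:np.concatenate([pix(S,q)-sc(553,266),pix(D,q)-sd(181,255)]),[.78,.16,.085])
print('mark guide',m,w2g(t.x),t.fun)
for p in (S,D):
    for q in ('lead_pad','trail_pad','mark','deck'): print(q,[(round(r['conf'],2),w2g(world(p,r['location'])).round(3).tolist()) for r in recognise(p,q)[:1]])
print(observe()['t'])
E
python3 fit.py
```

```text
[0.6356 0.0228 0.0447 0.0416] 2.563571601069384
[[-1.3, -1.7], [-1.0, -0.4], [-0.3, -3.8], [-0.2, -2.3], [0.2, -1.6], [-0.8, -1.1], [-0.2, 1.2], [0.4, 2.7], [0.6, -1.5], [0.6, -2.5], [-3.5, 4.1], [-6.2, 3.2], [-4.7, 1.3], [-2.6, 0.7], [-2.6, -2.1], [2.2, 1.2]]
mark guide [array([0.12573393, 0.13176065, 0.085     ]), array([0.12151251, 0.13352846, 0.085     ])] [0.12377692 0.13195715 0.08291393] [-0.18638903 -0.09847937 -0.16615048  0.0697069 ]
lead_pad [(0.98, [-0.145, -0.043, 0.118])]
trail_pad [(0.97, [-0.137, -0.279, 0.12])]
mark [(0.86, [0.188, -0.233, 0.05])]
deck [(0.89, [-0.019, -0.201, 0.085])]
lead_pad [(0.8, [-0.179, -0.041, 0.114])]
trail_pad [(0.74, [-0.167, -0.263, 0.098])]
mark [(0.89, [-0.3, 0.013, 0.042])]
deck [(0.57, [-0.068, -0.043, 0.086])]
1.4
```

```bash
cat >> fit.py <<'E'
print('---')
def yaw(a,b): d=b-a; return (a.round(3)[:2],b.round(3)[:2],round(float(np.arctan2(-d[0],d[1])),4),round(float(np.hypot(*d[:2])),4))
print('rail far S',yaw(onz(S,sc(460,240),.056),onz(S,sc(758,213),.056)))
print('base bottom S',yaw(onz(S,sc(28,345),0),onz(S,sc(780,268),0)))
print('rail near S',yaw(onz(S,sc(440,152),.056),onz(S,sc(715,125),.056)))
print('rail near edge D',yaw(onz(D,sd(405,295),.056),onz(D,sd(165,545),.056)),'far',yaw(onz(D,sd(300,252),.056),onz(D,sd(35,470),.056)))
print('pads S',yaw(onz(S,sc(148,50),.116),onz(S,sc(323,33),.116)),'D',yaw(onz(D,sd(708,120),.116),onz(D,sd(609,232),.116)),yaw(onz(D,sd(598,90),.116),onz(D,sd(497,200),.116)))
print('pad face D',yaw(onz(D,sd(708,120),.116),onz(D,sd(598,90),.116)))
print('pointers S',yaw(onz(S,sc(247,150),.082),onz(S,sc(261,279),.082)),'D',onz(D,sd(520,163),.082))
print('deck corners S',onz(S,sc(113,292),.082),onz(S,sc(112,155),.082),'D',onz(D,sd(308,190),.082),onz(D,sd(460,73),.082))
E
python3 fit.py | sed -n '/---/,$p'
```

```text
---
rail far S (array([0.692, 0.078]), array([0.684, 0.401]), 0.0239, 0.323)
base bottom S (array([ 0.743, -0.375]), array([0.717, 0.428]), 0.0333, 0.8029)
rail near S (array([0.566, 0.076]), array([0.552, 0.396]), 0.0415, 0.3199)
rail near edge D (array([0.564, 0.072]), array([0.547, 0.401]), 0.0497, 0.3293) far (array([0.687, 0.071]), array([0.684, 0.4  ]), 0.0094, 0.3287)
pads S (array([ 0.432, -0.246]), array([ 0.421, -0.043]), 0.0541, 0.2029) D (array([ 0.416, -0.272]), array([ 0.414, -0.039]), 0.0101, 0.2326) (array([ 0.543, -0.268]), array([ 0.527, -0.03 ]), 0.0676, 0.2388)
pad face D (array([ 0.416, -0.272]), array([ 0.543, -0.268]), -1.5406, 0.1267)
pointers S (array([ 0.567, -0.139]), array([ 0.743, -0.131]), -1.5278, 0.1758) D [ 0.56708294 -0.14276258  0.082     ]
deck corners S [ 0.74578713 -0.27735299  0.082     ] [ 0.56155005 -0.28602117  0.082     ] D [0.72189484 0.01206472 0.082     ] [ 0.72439997 -0.2737554   0.082     ]
```

>>> send_rows([
  [0.008, -0.0076, 0, 0, 0, 0.0023],
  [0.0324, -0.0302, 0, 0, 0, 0.009],
  [0.0648, -0.0604, 0, 0, 0, 0.018],
  [0.1012, -0.0945, 0, 0, 0, 0.0282],
  [0.1417, -0.1322, 0, 0, 0, 0.0395],
  [0.1822, -0.17, 0, 0, 0, 0.0508],
  [0.2227, -0.2078, 0, 0, 0, 0.062],
  [0.2632, -0.2456, 0, 0, 0, 0.0733],
  [0.3037, -0.2834, 0, 0, 0, 0.0846],
  [0.3401, -0.3174, 0, 0, 0, 0.0948],
  [0.3725, -0.3476, 0, 0, 0, 0.1038],
  [0.3968, -0.3702, 0, 0, 0, 0.1105],
  [0.4049, -0.3778, 0, 0, 0, 0.1128],
  [0.4049, -0.3778, 0, 0, 0, 0.1128],
], fingers=0)

```text
t: 3.65
position: [0.4685, -0.073, 0.2313]
tcp_rot: [[0.999, 0.04, -0.0], [0.04, -0.999, -0.0], [-0.0, 0.0, -1.0]]
ft_force: [-0.0, -0.4, -0.3]
gripper_width: -0.0001
grasp_force: 0.0
```

```bash
sed -i '/^S=grab/s/.*/S=grab_frame("scene");D=grab_frame("side");cv2.imwrite("pics\/s1.png",np.vstack([S["img"][150:330,180:500],D["img"][100:340,120:440]]))/' fit.py
sed -i '/^O=\[/,/^def g2w/{s/(D,sd(598,90),(-.107,-.1,.116),1),(D,sd(708,120),(-.223,-.1,.116),1),//}' fit.py
sed -i 's/(D,sd(697,185),(-.223,-.1,.042),1),//; /for p in (S,D)/,/recognise(p,q)/d' fit.py
cat > tr.py <<'E'
from h import *
G=np.array([.630,.0235]);A=.038
def w2g(w):
    d=np.array(w[:2])-G;return np.array([np.cos(A)*d[0]+np.sin(A)*d[1],-np.sin(A)*d[0]+np.cos(A)*d[1]])
def blobs(p,lo,hi,z,amin):
    h=cv2.cvtColor(p['img'],cv2.COLOR_BGR2HSV)
    m=cv2.inRange(h,np.array(lo),np.array(hi))
    n,_,st,ce=cv2.connectedComponentsWithStats(m)
    o=[]
    for i in range(1,n):
        if st[i,4]>=amin:
            g=w2g(onz(p,ce[i],z))
            if abs(g[0])<.27 and abs(g[1])<.42:o.append((int(st[i,4]),g.round(4).tolist()))
    return o
def track(p):
    return dict(red=blobs(p,(0,190,150),(6,255,255),.083,3),gold=blobs(p,(10,90,150),(20,190,255),.085,8),green=blobs(p,(45,120,50),(75,255,255),.1,15),orange=blobs(p,(7,190,120),(14,255,255),.1,15))
if __name__=='__main__':
    import sys
    for n in sys.argv[1:]:
        t=observe()['t'];p=grab_frame(n);print(n,t,track(p))
E
python3 fit.py; python3 tr.py scene side
```

```text
[0.6371 0.0226 0.0473 0.0433] 2.711521836315503
[[-0.7, -1.1], [-0.6, 0.1], [0.3, -3.4], [0.2, -2.0], [0.5, -1.2], [-0.4, -0.8], [-0.2, 1.3], [0.4, 3.4], [-0.1, -1.5], [-0.1, -2.4], [-3.3, 0.8], [-3.4, -2.0], [1.4, 1.2]]
mark guide [array([0.1246477 , 0.13170293, 0.085     ]), array([0.12043086, 0.13348163, 0.085     ])] [0.1226912  0.13190449 0.08291393] [-0.18638903 -0.09847937 -0.16615048  0.0697069 ]
3.75
---
rail far S (array([0.692, 0.078]), array([0.684, 0.401]), 0.0239, 0.323)
base bottom S (array([ 0.743, -0.375]), array([0.717, 0.428]), 0.0333, 0.8029)
rail near S (array([0.566, 0.076]), array([0.552, 0.396]), 0.0415, 0.3199)
rail near edge D (array([0.564, 0.072]), array([0.547, 0.401]), 0.0497, 0.3293) far (array([0.687, 0.071]), array([0.684, 0.4  ]), 0.0094, 0.3287)
pads S (array([ 0.432, -0.246]), array([ 0.421, -0.043]), 0.0541, 0.2029) D (array([ 0.416, -0.272]), array([ 0.414, -0.039]), 0.0101, 0.2326) (array([ 0.543, -0.268]), array([ 0.527, -0.03 ]), 0.0676, 0.2388)
pad face D (array([ 0.416, -0.272]), array([ 0.543, -0.268]), -1.5406, 0.1267)
pointers S (array([ 
[... 886 characters left out ...]
1951, -0.3868]), (13, [0.1875, -0.2153]), (56, [0.2056, -0.1872]), (10, [0.2069, -0.1619]), (9, [0.2345, 0.0932]), (19, [0.255, 0.2588]), (8, [0.2572, 0.308]), (89, [0.2697, 0.2302]), (16, [0.2585, 0.0685]), (53, [0.2632, 0.1284]), (36, [0.2341, -0.3061]), (119, [0.2478, -0.3516])], 'green': [(231, [-0.1814, -0.0385])], 'orange': []}
side 3.8 {'red': [], 'gold': [(1612, [0.1261, -0.4066]), (1087, [-0.1612, -0.2791]), (107, [0.1924, -0.1477]), (10, [-0.0147, -0.2038]), (10, [0.0474, -0.1101]), (10, [-0.0046, -0.1285]), (21, [-0.1805, -0.1086]), (49, [0.0657, 0.1644]), (11, [-0.2583, 0.0407]), (26, [-0.1615, 0.2855]), (30, [-0.1506, 0.3092])], 'green': [(343, [-0.1604, -0.058])], 'orange': []}
```

View pics/s1.png

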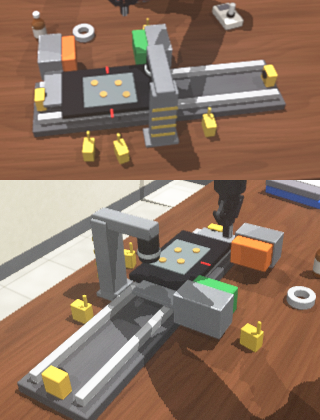

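```bash
cat > tr.py <<'E'
from h import *
G=np.array([.630,.0235]);A=.038
T=np.array([[.0375,-.1819],[-.012,-.2067],[-.0034,-.1315],[.042,-.1107]])
def w2g(w):
    d=np.array(w[:2])-G;return np.array([np.cos(A)*d[0]+np.sin(A)*d[1],-np.sin(A)*d[0]+np.cos(A)*d[1]])
def blobs(p,lo,hi,z,a0,a1):
    m=cv2.inRange(cv2.cvtColor(p['img'],cv2.COLOR_BGR2HSV),np.array(lo),np.array(hi))
    n,_,st,ce=cv2.connectedComponentsWithStats(m)
    return [w2g(onz(p,ce[i],z)) for i in range(1,n) if a0<=st[i,4]<=a1]
def track(p):
    g=[b for b in blobs(p,(10,90,140),(22,200,255),.085,5,40) if abs(b[0])<.08 and abs(b[1])<.42]
    best=(0,)
    for b in g:
        for t in T:
            s=b[1]-t[1]
            m=[c[1]-u[1] for c in g for u in T if np.hypot(c[0]-u[0],c[1]-u[1]-s)<.009]
            if -.06<s<.37 and len(m)>best[0]: best=(len(m),round(float(np.mean(m)),4),round(float(np.std(m)),4))
    return best,[b.round(4).tolist() for b in blobs(p,(45,120,50),(75,255,255),.1,60,900) if abs(b[0]+.17)<.07]
if __name__=='__main__':
    import sys
    for n in sys.argv[1:]:
        t=observe()['t'];p=grab_frame(n);print(n,round(t,3),'travel',*track(p))
    s=observe();print('finger guide',w2g(s['position']).round(4),s['position'].round(4),np.array(s['ft_force']).round(2))
E
python3 tr.py scene side
```

```text
scene 3.85 travel (4, 0.0006, 0.0002) [[-0.1812, -0.0383]]
side 3.9 travel (4, 0.0007, 0.0029) [[-0.1601, -0.058]]
finger guide [-0.1652 -0.0915] [ 0.4684 -0.0743  0.2312] [0.42 0.15 0.52]
```

>>> send_rows([
  [0, 0, 0.01, 0, 0, 0],
  [0, 0, 0.04, 0, 0, 0],
  [0, 0, 0.08, 0, 0, 0],
  [0, 0, 0.12, 0, 0, 0],
  [0, 0, 0.148, 0, 0, 0],
  [0, 0, 0.158, 0, 0, 0],
  [0, 0, 0.158, 0, 0, 0],
])

```text
t: 4.82
position: [0.4685, -0.0735, 0.073]
tcp_rot: [[0.999, 0.038, -0.001], [0.038, -0.999, 0.0], [-0.001, -0.0, -1.0]]
ft_force: [0.3, -0.2, 0.6]
gripper_width: 0.0
grasp_force: 0.0
```

```bash
python3 tr.py scene side
```

```text
scene 4.825 travel (4, -0.0005, 0.0006) [[-0.16, -0.0363]]
side 4.875 travel (4, 0.0002, 0.0027) [[-0.1621, -0.0581]]
finger guide [-0.1642 -0.091 ] [ 0.4694 -0.0737  0.0741] [ 0.56 -0.44 -0.18]
```

>>> send_rows([
  [0, -0.0036, 0, 0, 0, 0],
  [0, -0.0108, 0, 0, 0, 0],
  [0, -0.018, 0, 0, 0, 0],
  [0, -0.0252, 0, 0, 0, 0],
  [0, -0.0324, 0, 0, 0, 0],
  [0, -0.0396, 0, 0, 0, 0],
  [0, -0.0468, 0, 0, 0, 0],
  [0, -0.054, 0, 0, 0, 0],
  [0, -0.0612, 0, 0, 0, 0],
  [0, -0.0684, 0, 0, 0, 0],
  [0, -0.0756, 0, 0, 0, 0],
])

```text
t: 6.3
position: [0.4655, 0.0027, 0.073]
tcp_rot: [[0.999, 0.038, -0.001], [0.038, -0.999, 0.0], [-0.001, -0.0, -1.0]]
ft_force: [-0.6, -0.5, -0.4]
gripper_width: -0.0002
grasp_force: 0.0
```

```bash
python3 tr.py scene side scene
```

```text
scene 6.3 travel (3, 0.0938, 0.0006) [[-0.1552, 0.0606]]
side 6.35 travel (4, 0.0987, 0.0029) [[-0.1619, 0.0441]]
scene 6.4 travel (3, 0.1033, 0.0016) [[-0.1588, 0.0707]]
finger guide [-0.165  -0.0147] [0.4657 0.0025 0.0732] [-0.78 -0.11  0.09]
```

>>> send_rows([
  [0, 0, 0, 0, 0, 0],
  [0, 0, 0, 0, 0, 0],
  [0, 0, 0, 0, 0, 0],
])

```text
t: 6.82
position: [0.4658, 0.002, 0.0734]
tcp_rot: [[0.999, 0.038, 0.0], [0.038, -0.999, -0.0], [0.0, 0.0, -1.0]]
ft_force: [-0.5, -0.0, -0.5]
gripper_width: -0.0002
grasp_force: 0.0
```

```bash
python3 tr.py scene side scene
```

```text
scene 6.825 travel (2, 0.1449, 0.0021) [[-0.1695, 0.1114]]
side 6.875 travel (4, 0.1512, 0.0024) [[-0.152, 0.0944]]
scene 6.925 travel (2, 0.1615, 0.0033) [[-0.1709, 0.1213]]
finger guide [-0.1649 -0.0152] [0.4658 0.0021 0.0733] [0.91 0.25 0.45]
```

>>> send_rows([
  [0, -0.001, 0, 0, 0, 0],
  [0, -0.0064, 0, 0, 0, 0],
  [0, -0.0117, 0, 0, 0, 0],
  [0, -0.0171, 0, 0, 0, 0],
  [0, -0.0224, 0, 0, 0, 0],
  [0, -0.0278, 0, 0, 0, 0],
  [0, -0.0331, 0, 0, 0, 0],
  [0, -0.0385, 0, 0, 0, 0],
  [0, -0.0438, 0, 0, 0, 0],
  [0, -0.0492, 0, 0, 0, 0],
  [0, -0.0545, 0, 0, 0, 0],
  [0, -0.0599, 0, 0, 0, 0],
  [0, -0.0652, 0, 0, 0, 0],
  [0, -0.0706, 0, 0, 0, 0],
  [0, -0.0759, 0, 0, 0, 0],
  [0, -0.0813, 0, 0, 0, 0],
  [0, -0.0866, 0, 0, 0, 0],
])

```text
t: 9.1
position: [0.4625, 0.089, 0.0733]
tcp_rot: [[0.999, 0.038, 0.0], [0.038, -0.999, -0.0], [0.0, 0.0, -1.0]]
ft_force: [0.1, 0.2, 0.8]
gripper_width: 0.0003
grasp_force: 0.0
```

```bash
python3 tr.py scene side scene side
```

```text
scene 9.1 travel (4, 0.3017, 0.0005) [[-0.1708, 0.2684]]
side 9.15 travel (4, 0.3019, 0.0021) [[-0.1548, 0.2478]]
scene 9.2 travel (4, 0.3015, 0.0006) [[-0.1713, 0.2686]]
side 9.25 travel (4, 0.3019, 0.0021) [[-0.1549, 0.2481]]
finger guide [-0.165   0.0716] [0.4624 0.0888 0.0733] [0.69 0.11 0.92]
```

The stage is standing still. I'll check the pointer against the mark.

Run:
```python
from tr import *
p=grab_frame('scene');q=grab_frame('side')
a=cv2.resize(p['img'][225:295,330:450],None,fx=5,fy=5,interpolation=cv2.INTER_CUBIC)
b=cv2.resize(q['img'][180:250,170:290],None,fx=3,fy=3,interpolation=cv2.INTER_CUBIC)
c=np.zeros((560,600,3),np.uint8);c[:350]=a;c[350:,:360]=b;cv2.imwrite('pics/end.png',c)
print(observe()['t'],track(p)[0],track(q)[0])
for z,P in((.083,p),(.085,p)):print(z)
```

```text
9.4 (4, 0.3018, 0.0005) (4, 0.3018, 0.002)
0.083
0.085
```

View pics/end.png

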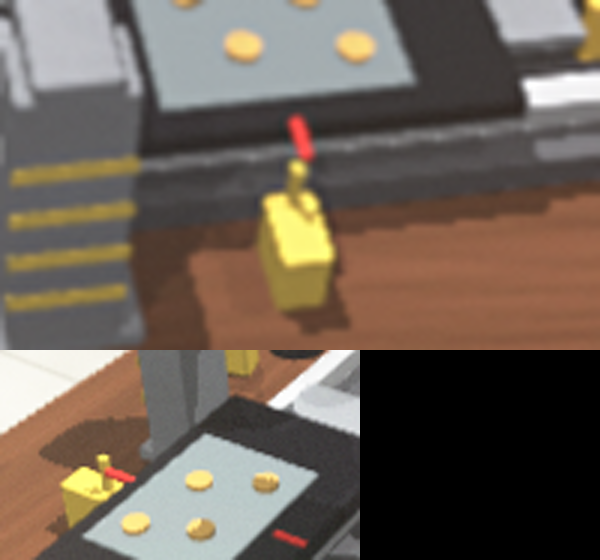

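Run:
```python
from tr import *
p=grab_frame('scene');q=grab_frame('side')
a=lambda u,v:(330+u/5,225+v/5); b=lambda u,v:(170+u/3,180+(v-350)/3)
for n,P,uv,z in [('ptr base',p,a(295,118),.083),('ptr tip',p,a(307,158),.083),('blade top',p,a(297,166),.085),('side ptr tip',q,b(107,471),.083),('side ptr base',q,b(133,480),.083),('side near ptr',q,b(290,538),.083),('side blade',q,b(103,460),.085)]:
    print(n,w2g(onz(P,uv,z)).round(4))
```

```text
ptr base [0.0913 0.1409]
ptr tip [0.1222 0.1404]
blade top [0.1288 0.1323]
side ptr tip [0.1139 0.1441]
side ptr base [0.0865 0.143 ]
side near ptr [-0.0712  0.14  ]
side blade [0.1252 0.1358]
```

Two views agree that the pointer is about 8 mm past the blade, which is inside the tolerance, and the stage is at rest. I'll move the fingers to the middle of the gap and lift them out.

>>> send_rows([
  [0, -0.005, 0, 0, 0, 0],
  [0, -0.02, 0, 0, 0, 0],
  [0, -0.04, 0, 0, 0, 0],
  [0, -0.06, 0, 0, 0, 0],
  [0, -0.068, 0, 0, 0, 0],
  [0, -0.068, -0.01, 0, 0, 0],
  [0, -0.068, -0.04, 0, 0, 0],
  [0, -0.068, -0.08, 0, 0, 0],
  [0, -0.068, -0.12, 0, 0, 0],
  [0, -0.068, -0.15, 0, 0, 0],
  [0, -0.068, -0.16, 0, 0, 0],
  [0, -0.068, -0.16, 0, 0, 0],
])

```text
t: 11.0
position: [0.4601, 0.1564, 0.2336]
tcp_rot: [[0.999, 0.038, 0.001], [0.038, -0.999, 0.0], [0.001, -0.0, -1.0]]
ft_force: [-0.4, 0.7, -0.7]
gripper_width: 0.0002
grasp_force: 0.0
```

```bash
python3 tr.py scene side scene side
```

```text
scene 11.0 travel (4, 0.3018, 0.0004) []
side 11.05 travel (4, 0.3037, 0.0007) [[-0.1533, 0.2482]]
scene 11.1 travel (4, 0.3018, 0.0003) []
side 11.15 travel (4, 0.3037, 0.0007) [[-0.1534, 0.2483]]
finger guide [-0.1659  0.1393] [0.4589 0.1564 0.2316] [-1.2   0.04  0.2 ]
```

```bash
python3 -c "
from rig import *
print(close_job())"
```

```text
the job is handed in; nothing more can be done
None
```

The stage glided past the scan head at about 0.1 m/s and now stands still with its pointer about 8 mm past the mark (limit 15 mm); the fingers are lifted clear and the job was handed in at about 11 s of 38 s, no verdict shown.

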